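# Set up the strain check of a glass vase

### The job

Get the amber glass vase ready for its strain check: stand it upright midway between the lamp box and the filter hood, in line with the middle of both, and stand the clear glass standard beside it on the robot's side, also midway between lamp and filter, its broad faces squarely towards them, with a gap of 2 cm between vase and slab. Turn the dial on the console's sloping panel until its pointer is on the thick mark. Set the glass down gently, never letting it drop or topple, and leave everything else on the bench where it is.

Things in the scene. Friction and masses are not known exactly. Their poses are not given: they have to be found in the camera images.
- lamp: lamp box of the strain viewer: upright grey box, 160 (its x) x 60 (its y) x 150 mm high, fixed to the bench. Origin at the centre of its underside, z up. Its white luminous face looks along its own -y, 30 mm from the origin, straight at the filter hood; its own -x is the robot's side
- filter: filter hood of the strain viewer: upright black frame with a dark pane, same outline as the lamp box (160 x 60 x 150 mm), fixed. Origin at the centre of its underside, axes parallel to the lamp's; it stands 300 mm from the lamp (centre to centre) along the lamp's -y, so 240 mm is free between the two faces
- vase: amber glass vase, solid and round, 90 mm high, about 0.4 kg: 60 mm across from 12 to 66 mm height, then a shoulder to a 26 mm neck and a 36 mm lip. Loose, upright. Origin at the centre of its underside, z up
- standard: the standard: clear glass slab, 40 (its x) x 28 (its y) mm and 75 high, standing on edge on an aluminium foot 44 x 36 x 12 mm; 87 mm high in all, about 0.26 kg. Loose, upright. Broad faces look along its own +y and -y. Origin at the centre of the foot's underside, z up
- dial_grip (a point): grip point of the dial: on its axis, 24 mm out from the panel. z points out of the panel along the axis, which leans 32 degrees from vertical towards the robot; x points along the bar grip to its pointer end and turns with the dial. Black bar grip 46 mm long, 14 wide, from 9 to 35 mm out from the panel, on a round skirt 48 mm across; a white line marks the pointer end
- panel_mark (a point): the thick mark of the dial's scale: a black bar on the panel, 16 x 6 mm, more than twice as thick as the others; this point is its outer end, 50 mm from the dial's axis
- dial (a joint): dial angle in rad, 0 to 3.2, growing clockwise as seen looking at the panel. 0 points straight up the slope; the scale has a mark every 0.4 rad from 0 to 3.2, and the thick mark is at 1.6
- console: grey control console, fixed, 160 mm wide (its y), 196 deep, 200 high, front (-x) to the robot: panel sloping at 32 degrees, upright head behind it (front at x = +51 mm), clear 3 mm visor over the dial at 197 to 200 mm height, from the head to x = +4 mm. The way along the dial's axis is free. Origin on its underside; the dial's axis meets the panel at x = -5, y = 0, z = 85 mm
- compound_tin: bystander: closed round aluminium tin, 70 mm across, 60 high; origin at the centre of its underside
- felt_disc: bystander: grey felt polishing disc lying flat, 110 mm across, 22 thick; origin at the centre of its underside
- polish_block: bystander: black polishing block 90 x 55 x 24 mm lying flat; origin at the centre of its underside
- bowl: bystander: round green glass bowl, 90 mm across, 50 high; origin at the centre of its underside
- cork_pad: bystander: round cork pad, 50 mm across, 18 thick; origin at the centre of its underside
- spray: bystander: upright white plastic bottle, 64 mm across, 170 high; origin at the centre of its underside
Mind the look-alikes: they are no part of the job. Leave any green or red look-alike of the lamp alone. Of the things that look like the standard, the smaller one is meant.

How it is judged:
At the end, for the whole second after the job is handed in: Vase upright, within 10 mm of the middle between lamp and filter both ways. Standard upright on the robot's side, midway within 10 mm, centre 60 to 80 mm from the vase's axis (gap 10 to 30 mm), square within 10 degrees. Both on the bench, at rest. Dial at 1.6 rad within 0.08 (y of vase in the frame of lamp between -0.16 and -0.14 m and x of vase in the frame of lamp between -0.01 and 0.01 m and y of standard in the frame of lamp between -0.16 and -0.14 m and horizontal distance between standard and vase between 0.06 and 0.08 m and x of standard in the frame of lamp below -0.04 m and angle between the y axis of standard and the y axis of lamp, either way round below 0.175 rad and angle between each of vase, standard's own z axis and vertical below 0.08 rad and height (world z) of each of vase, standard below 0.005 m and linear speed of each of vase, standard below 0.02 m/s and value of joint dial between 1.52 and 1.68 rad); the robot touches nothing.
It fails at once if the vase or the standard falls freely from more than 15 mm above the bench ((height (world z) of vase above 0.015 m and contact force between vase and anything else below 0.01 N) or (height (world z) of standard above 0.015 m and contact force between standard and anything else below 0.01 N)).
It fails at once if the vase or the standard topples (more than 50 degrees) (angle between any of vase, standard's own z axis and vertical above 0.87 rad).
It fails at once if a bystander is moved by more than 20 mm (distance of any of compound_tin, felt_disc, polish_block, bowl, cork_pad, spray from where it was at the start of the episode above 0.02 m).
It also fails if it takes over 67 s, if anything falls off the work surface, if the arm or the gripper's body presses on something with over 40 N, if the wrist force passes 120 N, or if a joint passes its speed limit or range.

### The arm

A 6-joint arm with a two-finger parallel gripper is mounted at the origin on the work surface. World frame = base frame: x ahead of the robot, y to its left, z up, the work surface at z = 0. Lengths are in m, angles in rad, forces in N, time in s.
With the tool pointing down it reaches from about 0.3 to 0.875 m from the base axis. Payload 6.4 kg.
Tool frame: the origin (TCP) lies midway between the tips of the shut fingers; the grasp point (between the pads) lies 19 mm behind it; z points along the fingers, y is the line along which they close (so a half turn about z gives the same grasp; the last joint's range is limited). The gripper opens to 85 mm and grips with 20 to 120 N. Pads are 22 mm wide; open, the fingers measure 114 mm over their backs; the gripper's body (76 mm by 85 mm) begins 54 mm behind the grasp point. The pads swing forward as they close: fully open they stand 13 mm farther back than shut.
Start: joints at [-1.526, 0.181, 1.607, -0, 1.354, -0.206], TCP at [0.143, -0.557, 0.231] pointing down, gripper open.
Joint ranges: [-2.99, 2.99], [-0.89, 2.07], [0.3, 2.58], [-1.14, 4.28], [0, 2.63], [-3.12, 3.12]. Speed limits (rad/s): [2.57, 2.57, 3.01, 3.14, 3.14, 3.14].

### API

Orientations are given as a unit quaternion [w, x, y, z].
In Python, from bench import * gives the robot as it stands.
- The arm moves only by the tool play_rows, never from a script. Its argument "plan" is a list of rows, each a list of 3 entries, a list of its own where there are three numbers: the finger opening in mm, from 0 to 85.4, then the shift along the tool's x, y, z normalised to -1 to 1, where 1 is 40 cm, then the turn about the tool's z normalised to -1 to 1, where 1 is pi rad. A call has 1 to 10 rows; each row is the pose to reach, as a shift and turn from the pose commanded when the call began, along the tool's axes at that moment, turning the shorter way round; what a row does not reach only later rows make up. A row lasts 1/10 s, in which the tool goes at most 50 mm and 8.59 degrees, less where a joint would pass 70% of its speed; a pose out of reach is approached as far as the arm can. A call with a number of a shift or a turn outside -1 to 1 is refused whole. A call with a gripper value outside its range is refused whole. The fingers move at their own pace and stop on an object; the grip force is fixed at half the most. Time passes only in rows, so rows that repeat a pose let the fingers close. It gives the time, the measured TCP pose, the force, the opening and the grip force at its end, in the units of the state.
- get_obs(): the state, without advancing time (a new reading comes with each control period).
- camera(name): name is "side" or "top" or "wrist"; returns a dict with "image" (384x512x3 uint8, red, green, blue), "range_z" (384x512 float32, m along the optical axis (not along the pixel's ray), 0 where there is no reading), "intrinsics" (3x3 intrinsics, pixels), "rvec" (rotation vector, rad) and "tvec" (3), from world to camera coordinates, as OpenCV has them; the wrist camera has in their place "T_tool_cam" (4x4, takes a point from camera to tool coordinates, whose origin is the TCP and whose axes are the flange's). Camera axes: x right, y down, z forward; pixel columns grow to the right and rows downward; lengths in m; the calibration is good to about 2 mm. A picture is of the moment at which its call begins: read the wrist's pose just before it.
- hand_in(): hands the job in; it is judged then, once.
Trained networks look in a picture, given as the dict that the camera call returned (one of the last four; its "shot" number tells which), for a name from the list of things; names that differ only in an ending like _2 or _b are one class to them, and where a whole thing is asked for, a point or a joint stands for the part that bears it (a point fixed in the world has none). Each returns a list of dicts, best first, with "conf" (0 to 1); they miss things now and then, are a little off and sometimes report something else, mostly with a low value. They report only what shows in the picture. A call takes as long as a camera call. They do not tell look-alikes from the thing itself.
- search_frame(picture, label): "rect" ([centre column, centre row, width, height] in pixels, round what is visible of it).
- masks_of(picture, label): "mask" (384x512 bool, what is visible of it) and "rect" ([centre column, centre row, width, height] in pixels, round what is visible of it).
The state is a dict: "time_s": time; "q": joint angles; "dq": joint speeds; "joint_efforts": joint torques, N m; "eef_pos": TCP position; "eef_rot": TCP orientation; "wrist_force": force on the tool from outside, world axes, zero at the start; "torque": the same for the moment, N m; "opening": opening from 0.0 (shut) to 1.0 (fully open); "grasp_force": force on a finger pad.
Only numpy, scipy, OpenCV 4.12 (cv2) and the standard library are available. Lean on these libraries where they do the work, as an engineer would, in place of code of your own. Each camera call takes 0.05 s, during which the arm holds its last target. There are 200 camera calls.

## Working session

There is one attempt and no reset: what is moved stays moved. The work goes in short steps, Python scripts to look and compute and a tool call to move; the robot and the scene stay as the last step left them, time stands still between calls to the robot, and variables do not carry over. Pictures are saved under pics/ and viewed, at most 10 in all, crops included, and the job is handed in when it is done.

Besides the shell and the picture viewer there is one more tool, called after ">>>" as name([rows], argument=value, ...), one row to a line, values as JSON. play_rows: Moves the arm, as the interface text tells. Its arguments: {"type":"object","properties":{"plan":{"type":"array","items":{"type":"array"}}},"required":["plan"]}

```bash
mkdir -p pics
cat > h.py <<'E'
from bench import *
import numpy as np, cv2
from scipy.spatial.transform import Rotation as R
def rot(q): return R.from_quat([q[1],q[2],q[3],q[0]])
def cam(name):
    o=get_obs(); d=camera(name)
    if name=="wrist":
        T=np.eye(4);T[:3,:3]=rot(o['eef_rot']).as_matrix();T[:3,3]=o['eef_pos']
        d['W']=T@np.array(d['T_tool_cam'])
    else:
        M=np.eye(4);M[:3,:3]=cv2.Rodrigues(np.array(d['rvec'],float))[0];M[:3,3]=np.array(d['tvec']).ravel()
        d['W']=np.linalg.inv(M)
    return d
def pts(d):
    K=np.array(d['intrinsics']);z=d['range_z'];v,u=np.mgrid[:z.shape[0],:z.shape[1]]
    P=np.stack([(u-K[0,2])/K[0,0]*z,(v-K[1,2])/K[1,1]*z,z],-1)
    return P@d['W'][:3,:3].T+d['W'][:3,3]
def save(d,n,crop=None,s=1):
    im=d['image'][...,::-1]
    if crop: im=im[crop[1]:crop[3],crop[0]:crop[2]]
    cv2.imwrite('pics/'+n,cv2.resize(im,None,fx=s,fy=s,interpolation=cv2.INTER_CUBIC))
E
python3 - <<'E'
from h import *
import pickle
o=get_obs();print(o['eef_pos'],o['eef_rot'],o['time_s'])
ims=[]
for n in("top","side"):
    d=cam(n);P=pts(d);ims.append(d['image']);pickle.dump((d,P),open(n+'.pkl','wb'))
    print(n,d['W'][:3,3].round(3))
    for l in "lamp filter vase standard dial_grip panel_mark console compound_tin felt_disc polish_block bowl cork_pad spray".split():
        try:
          for r in masks_of(d,l)[:3]:
            m=r['mask']&(d['range_z']>0);q=P[m]
            if len(q): print(l,round(r['conf'],2),np.round(r['rect']).astype(int),'med',np.median(q,0).round(3),'lo',np.percentile(q,3,0).round(3),'hi',np.percentile(q,97,0).round(3))
            else: print(l,r['conf'],r['rect'])
        except Exception as e: print(l,e)
cv2.imwrite('pics/a.png',cv2.resize(np.vstack(ims)[...,::-1],(512,768))[:, :])
cv2.imwrite('pics/top.png',cv2.resize(ims[0][...,::-1],(800,600)));cv2.imwrite('pics/side.png',cv2.resize(ims[1][...,::-1],(800,600)))
E
```

```text
[ 0.1427077  -0.55644408  0.23038224] [-8.80367997e-04  9.92145185e-01  1.25088574e-01  7.71342215e-05] 0.0
top [ 3.840e-01 -1.000e-03  1.172e+00]
lamp 0.85 [294 256  24  62] med [ 0.36  -0.103  0.149] lo [ 0.288 -0.135  0.066] hi [ 0.435 -0.076  0.157]
lamp 0.67 [206 166  41  66] med [0.594 0.138 0.149] lo [0.525 0.1   0.001] hi [0.678 0.18  0.156]
lamp 0.22 [131 150  99  94] med [0.642 0.338 0.169] lo [0.547 0.26  0.023] hi [0.741 0.429 0.202]
filter 0.7 [306 143  43  68] med [ 0.67  -0.142  0.148] lo [ 0.597 -0.188  0.01 ] hi [ 0.748 -0.105  0.152]
vase 0.82 [380 224  28  22] med [ 0.451 -0.358  0.07 ] lo [ 0.426 -0.389  0.021] hi [ 0.475 -0.34   0.092]
standard 0.83 [407 164  32  32] med [ 0.623 -0.443  0.085] lo [ 0.599 -0.492 -0.001] hi [ 0.66  -0.431  0.119]
standard 0.79 [372 176  24  21] med [ 0.586 -0.342  0.074] lo [ 0.567 -0.366 -0.   ] hi [ 0.61  -0.331  0.089]
dial_grip 0.63 [138 170  19  19] med [0.602 0.326 0.099] lo [0.576 0.313 0.082] hi [0.622 0.353 0.124]
panel_mark 0.64 [129 150  99  97] med [0.641 0.339 0.166] lo [0.548 0.26  0.023] hi [0.74  0.43  0.202]
consol
[... 2852 characters left out ...]
301 303  41  44] med [0.376 0.254 0.022] lo [0.328 0.202 0.004] hi [0.424 0.3   0.026]
polish_block 0.71 [187 218  28  19] med [0.777 0.109 0.024] lo [0.738 0.076 0.007] hi [0.817 0.135 0.028]
bowl 0.93 [318 244  30  30] med [0.386 0.062 0.027] lo [0.346 0.038 0.004] hi [0.423 0.117 0.052]
cork_pad 0.6 [323 123  12  14] med [ 0.505 -0.46   0.017] lo [ 0.481 -0.49   0.001] hi [ 0.524 -0.441  0.024]
cork_pad 0.53 [316 242  29  33] med [0.386 0.062 0.028] lo [0.347 0.037 0.004] hi [0.423 0.116 0.052]
spray 0.84 [168 231  24  20] med [0.752 0.242 0.137] lo [0.734 0.218 0.109] hi [0.782 0.255 0.172]
spray 0.48 [316 240  29  30] med [0.387 0.061 0.026] lo [0.349 0.037 0.004] hi [0.422 0.117 0.052]
```

View pics/top.png

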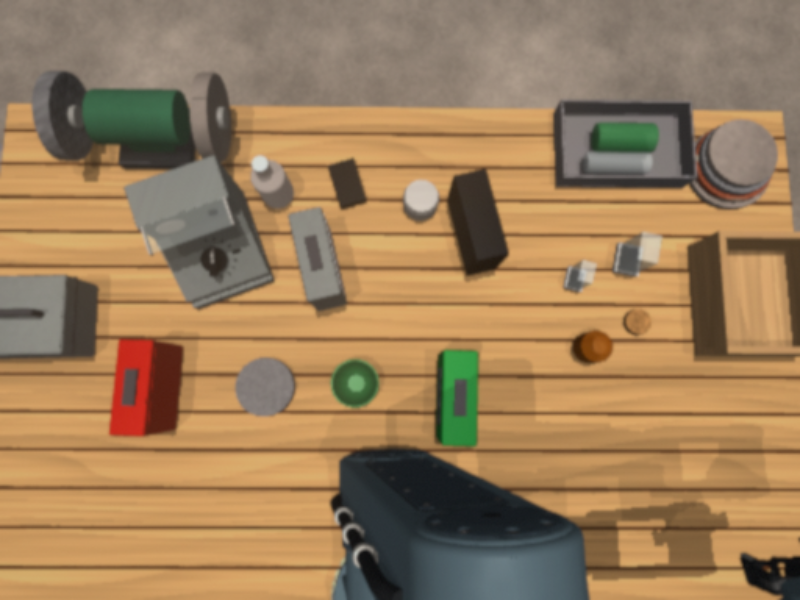

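View pics/side.png

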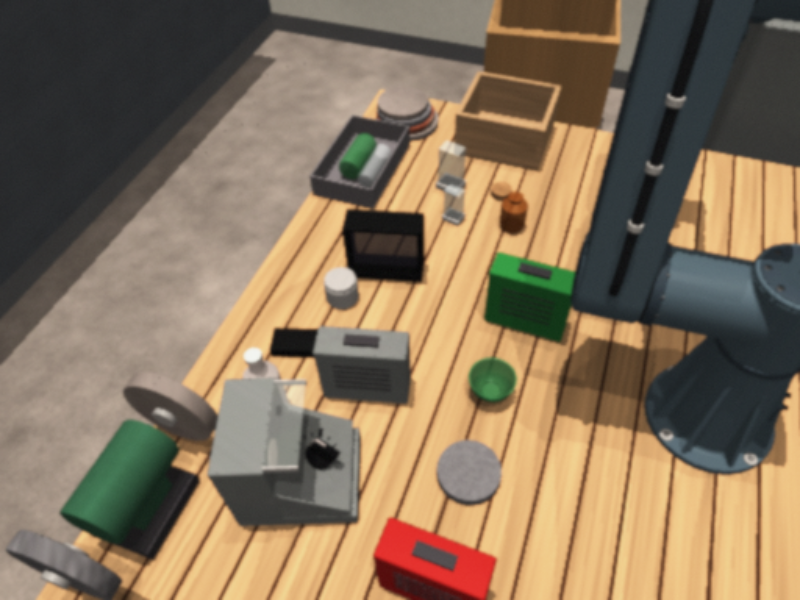

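Top view: grey lamp (318,258) and black filter (478,222); the vase is at (593,346), the small standard at (580,275), and the bigger look-alike at (637,255). The console dial is at (213,260). Next I'll fit exact poses.

```bash
cat > m.py <<'E'
from h import *
import pickle
def rect(q,lo,hi,name):
    s=q[(q[:,2]>lo)&(q[:,2]<hi)][:,:2]
    if len(s)<8: print(name,'few',len(s));return
    r=cv2.minAreaRect((s*1000).astype(np.float32));print(name,len(s),np.round(r[0],1),np.round(r[1],1),round(r[2],1))
E
python3 - <<'E'
from m import *
for n in("top","side"):
    d,P=pickle.load(open(n+'.pkl','rb'));Q=P[d['range_z']>0].reshape(-1,3)
    def box(x0,x1,y0,y1): return Q[(Q[:,0]>x0)&(Q[:,0]<x1)&(Q[:,1]>y0)&(Q[:,1]<y1)]
    print(n)
    rect(box(.5,.7,.08,.2),.144,.152,'lamp')
    rect(box(.58,.77,-.2,-.09),.144,.153,'filter')
    rect(box(.5,.8,.24,.48),.193,.206,'contop')
    rect(box(.5,.8,.24,.48),.02,.206,'conall')
    rect(box(.40,.50,-.40,-.30),.02,.064,'vase body')
    rect(box(.40,.50,-.40,-.30),.084,.096,'vase lip')
    rect(box(.55,.63,-.38,-.31),.08,.095,'std top')
    rect(box(.55,.63,-.38,-.31),.007,.016,'std foot')
    rect(box(.58,.68,-.5,-.4),.11,.125,'big top')
E
```

```text
top
lamp 1032 [605.  143.5] [159.4  60.1] 13.7
filter 1214 [ 677.7 -147.4] [160.2  60.6] 13.9
contop 2825 [674.3 359.6] [129.  160.1] 21.1
conall 5876 [678.2 326.6] [248.4 225.2] 20.6
vase body 99 [ 454.9 -366.2] [54.8 59.9] 57.8
vase lip 114 [ 453.2 -369. ] [32.4 32.1] 22.0
std top 138 [ 588.5 -349.6] [28.6 40.3] 73.4
std foot 40 [ 583.4 -338.6] [51.5 27.6] 22.3
big top 260 [ 627.5 -455.2] [39.6 53.9] 77.9
side
lamp 840 [605.6 144.2] [159.3  62.7] 13.7
filter 680 [ 677.9 -146.9] [160.4  65.6] 13.1
contop 3361 [676.3 361. ] [128.  160.9] 21.0
conall 7713 [680.  325.6] [248.1 230.7] 21.0
vase body 162 [ 450.  -353.1] [60.  36.8] 11.0
vase lip 55 [ 453.1 -370.2] [32.1 30.6] 62.5
std top 75 [ 587.7 -347.6] [34.1 40.9] 72.5
std foot 37 [ 585.4 -339.9] [51.8 30.9] 21.8
big top 123 [ 627.8 -452.5] [45.9 54.9] 75.6
```

>>> play_rows([
  [85, [0, 0, -0.1], 0],
  [85, [0, 0, -0.3], 0],
  [85, [0, 0, -0.3], 0],
])

```text
time_s: 1.7
eef_pos: [0.1428, -0.5578, 0.3553]
eef_rot: [0.002, 0.992, 0.125, -0.0]
wrist_force: [0.6, -0.7, 0.6]
opening: 0.991
grasp_force: 0.0
```

```bash
cat > go.py <<'E'
import sys
from h import *
# usage: go.py x y z(m) yawdeg(of tool x axis)
o=get_obs();Rm=rot(o['eef_rot']).as_matrix();yaw=np.degrees(np.arctan2(Rm[1,0],Rm[0,0]))
t=np.array(list(map(float,sys.argv[1:4])));s=Rm.T@(t-o['eef_pos'])
dy=float(sys.argv[4])-yaw; dy=(dy+180)%360-180
print('pos',o['eef_pos'].round(4) if hasattr(o['eef_pos'],'round') else o['eef_pos'],'yaw',yaw.round(2),'t',o['time_s'],'shift',(s/.4).round(4),'turn',round(-dy/180,4),'dist',np.linalg.norm(s).round(3),'q6',round(o['q'][5],2),'tilt',Rm[:,2].round(4))
E
python3 go.py 0.4535 -0.3695 0.20 14
```

```text
pos [ 0.1428 -0.5578  0.3553] yaw 14.37 t 1.7 shift [ 0.8696 -0.2648  0.3864] turn 0.0021 dist 0.395 q6 -0.21 tilt [ 2.0e-04 -4.2e-03 -1.0e+00]
```

>>> play_rows([
  [85, [0.4, -0.12, 0.1], 0.002],
  [85, [0.8696, -0.2648, 0.3864], 0.002],
  [85, [0.8696, -0.2648, 0.3864], 0.002],
  [85, [0.8696, -0.2648, 0.3864], 0.002],
  [85, [0.8696, -0.2648, 0.3864], 0.002],
  [85, [0.8696, -0.2648, 0.3864], 0.002],
  [85, [0.8696, -0.2648, 0.3864], 0.002],
  [85, [0.8696, -0.2648, 0.3864], 0.002],
  [85, [0.8696, -0.2648, 0.3864], 0.002],
  [85, [0.8696, -0.2648, 0.3864], 0.002],
])

```text
time_s: 2.7
eef_pos: [0.4539, -0.3671, 0.196]
eef_rot: [-0.001, 0.992, 0.123, -0.001]
wrist_force: [-1.1, 0.3, -0.5]
opening: 0.996
grasp_force: 0.0
```

```bash
python3 go.py 0.4535 -0.3695 0.023 14
python3 - <<'E'
from m import *
d=cam('wrist');P=pts(d);save(d,'w1.png');print(d['T_tool_cam'])
for l in('vase','standard'):
  for r in masks_of(d,l)[:3]:
    q=P[r['mask']&(d['range_z']>0)];print(l,r['conf'],np.round(r['rect']))
    rect(q,.084,.096,'top');rect(q,.1,.13,'top12');rect(q,.02,.064,'body');rect(q,.006,.015,'foot')
E
```

```text
pos [ 0.4539 -0.3671  0.196 ] yaw 14.15 t 2.7 shift [-0.0019  0.0061  0.4326] turn 0.0008 dist 0.173 q6 0.44 tilt [-1.2e-03  9.0e-04 -1.0e+00]
[[ 5.69525358e-04 -9.45446528e-01 -3.25776824e-01  8.40068209e-02]
 [ 9.99999838e-01  5.40300302e-04  1.80185381e-04 -4.76537483e-05]
 [ 5.66167414e-06 -3.25776874e-01  9.45446682e-01 -1.42289152e-01]
 [ 0.00000000e+00  0.00000000e+00  0.00000000e+00  1.00000000e+00]]
vase 0.58 [261. 180.  56.  60.]
top 927 [ 454.3 -368.6] [33.7 33.6] 55.3
top12 few 0
body 317 [ 467.7 -358.4] [27.1 59.1] 38.2
foot 9 [ 479.8 -355.3] [ 2.7 24.6] 28.0
standard 0.87 [409.  38. 131.  76.]
top 425 [ 610.1 -443.2] [45.8 22.2] 40.6
top12 3011 [ 620.4 -452.6] [38.3 36.8] 78.8
body 1106 [ 621.6 -441.5] [60.9 29.5] 25.8
foot 292 [ 626.5 -454.2] [48.9 54.2] 78.0
standard 0.77 [277.  37.  56.  74.]
top 1848 [ 589.6 -349.5] [28.  39.7] 75.4
top12 few 0
body 148 [ 570.8 -344.8] [27.4  2. ] 77.9
foot 218 [ 589.7 -349.9] [35.1 44.2] 74.8
```

View pics/w1.png

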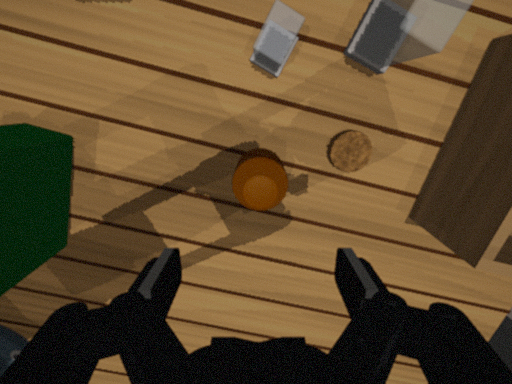

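Wrist view: the vase is at (261,180) between the fingers, the small standard at (277,37), and the cork pad at (349,150), which is clear. Descending and closing on the vase.

>>> play_rows([
  [85, [0, 0.004, 0.1], 0],
  [85, [0, 0.004, 0.2], 0],
  [85, [0, 0.004, 0.3], 0],
  [85, [0, 0.004, 0.38], 0],
  [85, [0, 0.004, 0.43], 0],
  [85, [0, 0.004, 0.43], 0],
])

```text
time_s: 3.45
eef_pos: [0.4513, -0.369, 0.0222]
eef_rot: [-0.002, 0.993, 0.121, -0.001]
wrist_force: [-0.7, 0.9, 0.3]
opening: 0.994
grasp_force: 0.0
```

>>> play_rows([
  [50, [0, 0, 0], 0],
  [50, [0, 0, 0], 0],
  [50, [0, 0, 0], 0],
  [50, [0, 0, 0], 0],
  [50, [0, 0, 0], 0],
  [50, [0, 0, 0], 0],
  [50, [0, 0, 0], 0],
  [50, [0, 0, 0], 0],
])

```text
time_s: 4.25
eef_pos: [0.4547, -0.3712, 0.0273]
eef_rot: [0.002, 0.993, 0.122, 0.001]
wrist_force: [-1.1, 0.8, 7.7]
opening: 0.686
grasp_force: 65.9
```

```bash
python3 go.py 0.454 -0.369 0.12 14;python3 go.py 0.6414 -0.0018 0.25 14
```

```text
pos [ 0.4547 -0.3712  0.0273] yaw 14.01 t 4.25 shift [-0.     -0.0049 -0.2318] turn 0.0001 dist 0.093 q6 0.44 tilt [ 0.0021 -0.0033 -1.    ]
pos [ 0.4547 -0.3712  0.0273] yaw 14.01 t 4.25 shift [ 0.6773 -0.7809 -0.5589] turn 0.0001 dist 0.47 q6 0.44 tilt [ 0.0021 -0.0033 -1.    ]
```

>>> play_rows([
  [50, [0, 0, -0.03], 0],
  [50, [0, 0, -0.1], 0],
  [50, [0, 0, -0.2], 0],
  [50, [0, 0, -0.3], 0],
  [50, [0, 0, -0.4], 0],
  [50, [0, 0, -0.48], 0],
  [50, [0, 0, -0.48], 0],
])

```text
time_s: 4.95
eef_pos: [0.4559, -0.372, 0.2235]
eef_rot: [0.005, 0.993, 0.122, 0.003]
wrist_force: [1.4, -1.5, -3.7]
opening: 0.689
grasp_force: 66.2
```

>>> play_rows([
  [50, [0.04, -0.045, 0], 0],
  [50, [0.11, -0.13, 0], 0],
  [50, [0.19, -0.22, 0], 0],
  [50, [0.27, -0.31, 0], 0],
  [50, [0.35, -0.4, 0], 0],
  [50, [0.43, -0.5, 0], 0],
  [50, [0.51, -0.59, 0], 0],
  [50, [0.59, -0.68, 0], 0],
  [50, [0.65, -0.75, 0], 0],
  [50, [0.677, -0.78, 0], 0],
])

```text
time_s: 5.95
eef_pos: [0.6407, 0.0025, 0.2146]
eef_rot: [-0.001, 0.992, 0.124, -0.001]
wrist_force: [-0.1, -0.5, -3.9]
opening: 0.686
grasp_force: 66.1
```

>>> play_rows([
  [50, [0, 0, 0], 0],
  [50, [0, 0, 0], 0],
])

```text
time_s: 6.15
eef_pos: [0.6401, -0.0017, 0.2153]
eef_rot: [-0.0, 0.993, 0.122, -0.001]
wrist_force: [0.0, 0.2, -4.4]
opening: 0.688
grasp_force: 66.1
```

```bash
python3 go.py 0.6414 -0.0018 0.03 14
python3 - <<'E'
from m import *
d=cam('wrist');P=pts(d);save(d,'w2.png')
for l in('vase','lamp','filter','compound_tin'):
  for r in masks_of(d,l)[:2]:
    q=P[r['mask']&(d['range_z']>0)];print(l,round(r['conf'],2),np.round(r['rect']),np.percentile(q,3,0).round(3),np.percentile(q,97,0).round(3))
print(get_obs()['eef_pos'])
E
```

```text
pos [ 0.6401 -0.0017  0.2153] yaw 14.04 t 6.15 shift [0.0043 0.0013 0.4633] turn 0.0002 dist 0.185 q6 1.14 tilt [-2.5e-03 -3.0e-04 -1.0e+00]
vase 0.79 [258. 267. 126. 147.] [ 0.634 -0.024  0.209] [0.67  0.025 0.278]
lamp 0.73 [ 95. 192. 155. 184.] [0.541 0.099 0.024] [0.686 0.178 0.156]
lamp 0.51 [309. 332.  15.  33.] [ 0.441 -0.136  0.035] [ 0.443 -0.116  0.082]
filter 0.97 [424. 193. 160. 183.] [ 0.605 -0.176  0.018] [ 0.751 -0.101  0.151]
compound_tin 0.77 [319.  96.  68.  70.] [ 0.712 -0.072  0.029] [ 0.769 -0.013  0.061]
[ 0.64066243 -0.00270125  0.2167079 ]
```

View pics/w2.png

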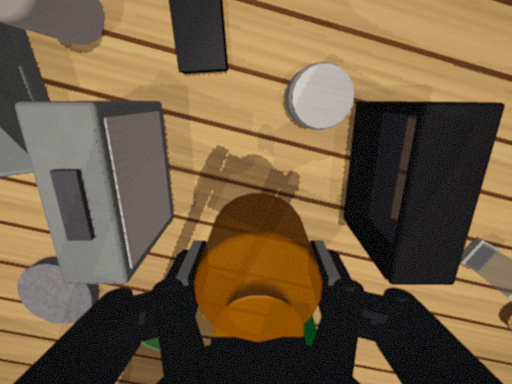

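The vase is held upright and centred between lamp (95,192) and filter (424,193). Lowering by exactly the lift distance.

>>> play_rows([
  [50, [0.002, 0, 0.08], 0],
  [50, [0.002, 0, 0.18], 0],
  [50, [0.002, 0, 0.28], 0],
  [50, [0.002, 0, 0.37], 0],
  [50, [0.002, 0, 0.44], 0],
  [50, [0.002, 0, 0.465], 0],
  [50, [0.002, 0, 0.473], 0],
  [50, [0.002, 0, 0.477], 0],
  [50, [0.002, 0, 0.479], 0],
  [50, [0.002, 0, 0.479], 0],
])

```text
time_s: 7.4
eef_pos: [0.6426, -0.0017, 0.0273]
eef_rot: [0.0, 0.993, 0.122, 0.001]
wrist_force: [-5.5, -0.6, 5.7]
opening: 0.684
grasp_force: 66.8
```

Run:
```python
from m import *
d=cam('side');P=pts(d)
for r in masks_of(d,'vase')[:1]:
    q=P[r['mask']&(d['range_z']>0)];print(r['conf'],r['rect'],np.percentile(q,[1,99],axis=0).round(3))
print(get_obs()['wrist_force'],get_obs()['eef_pos'])
```

```text
0.73 [242.1, 200.9, 13.8, 20.9] [[ 0.612 -0.021  0.014]
 [ 0.656  0.023  0.079]]
[-5.19594275 -0.47820341  6.86162101] [ 0.64264165 -0.00172076  0.0273532 ]
```

>>> play_rows([
  [62, [0, 0, 0], 0],
  [66, [0, 0, 0], 0],
  [75, [0, 0, 0], 0],
  [85, [0, 0, 0], 0],
  [85, [0, 0, 0], 0],
  [85, [0, 0, 0], 0],
])

```text
time_s: 8.1
eef_pos: [0.6418, -0.0012, 0.0251]
eef_rot: [-0.0, 0.993, 0.122, -0.0]
wrist_force: [0.0, 0.4, 0.1]
opening: 0.997
grasp_force: 0.0
```

>>> play_rows([
  [85, [0, 0, -0.06], 0],
  [85, [0, 0, -0.16], 0],
  [85, [0, 0, -0.28], 0],
  [85, [0, 0, -0.4], 0],
  [85, [0, 0, -0.48], 0],
  [85, [0, 0, -0.48], 0],
])

```text
time_s: 8.7
eef_pos: [0.6452, -0.0017, 0.2242]
eef_rot: [0.002, 0.993, 0.122, 0.005]
wrist_force: [0.0, 0.7, 0.2]
opening: 0.995
grasp_force: 0.0
```

```bash
python3 go.py 0.5896 -0.3497 0.2 -15
python3 - <<'E'
from m import *
for n in('wrist','top'):
  d=cam(n);P=pts(d)
  for l in ('vase','standard'):
   for r in masks_of(d,l)[:3]:
    q=P[r['mask']&(d['range_z']>0)];print(n,l,round(r['conf'],2),np.round(r['rect']))
    rect(q,.084,.096,'lip');rect(q,.02,.066,'body')
E
```

```text
pos [ 0.6452 -0.0017  0.2242] yaw 14.02 t 8.7 shift [-0.3462  0.8102  0.0608] turn 0.1612 dist 0.353 q6 1.14 tilt [ 0.0113 -0.0021 -0.9999]
wrist vase 0.71 [503. 318.  17.  31.]
lip few 0
body few 0
wrist vase 0.63 [256. 176.  49.  54.]
lip 767 [643.8  -1.2] [32.7 33.3] 14.5
body 330 [ 6.458e+02 -2.000e-01] [55.6 57.6] 14.0
wrist standard 0.89 [482. 270.  60.  67.]
lip 164 [ 580.2 -337.3] [32. 15.] 30.3
body 977 [ 597.2 -340.5] [22.  46.2] 48.2
wrist standard 0.66 [314. 101.  69.  69.]
lip few 0
body 3247 [741.4 -43.4] [66.8 66.8] 14.2
top vase 0.55 [254. 156.  19.  18.]
lip 110 [642.   -1.9] [33.1 31.6] 0.4
body 29 [649.   -3.8] [58.3 40.9] 77.8
top standard 0.7 [372. 180.  23.  20.]
lip 107 [ 587.9 -349.1] [27.2 39.1] 75.6
body 74 [ 583.3 -338.9] [45.8 22. ] 21.6
top standard 0.65 [407. 163.  32.  30.]
lip 38 [ 622.5 -440.7] [60.2 25.2] 21.4
body 140 [ 622.  -440.5] [63.7 30.1] 22.7
```

>>> play_rows([
  [60, [-0.03, 0.07, 0], 0.02],
  [60, [-0.346, 0.81, 0.04], 0.161],
  [60, [-0.346, 0.81, 0.04], 0.161],
  [60, [-0.346, 0.81, 0.04], 0.161],
  [60, [-0.346, 0.81, 0.04], 0.161],
  [60, [-0.346, 0.81, 0.04], 0.161],
  [60, [-0.346, 0.81, 0.04], 0.161],
  [60, [-0.346, 0.81, 0.04], 0.161],
  [60, [-0.346, 0.81, 0.04], 0.161],
  [60, [-0.346, 0.81, 0.04], 0.161],
])

```text
time_s: 10.0
eef_pos: [0.5856, -0.3483, 0.1998]
eef_rot: [-0.001, 0.991, -0.131, -0.001]
wrist_force: [0.9, -0.1, -0.1]
opening: 0.703
grasp_force: 0.0
```

```bash
python3 - <<'E'
from m import *
d=cam('wrist');P=pts(d)
for l in ('standard',):
   for r in masks_of(d,l)[:3]:
    q=P[r['mask']&(d['range_z']>0)];print(l,round(r['conf'],2),np.round(r['rect']))
    rect(q,.082,.095,'lip');rect(q,.006,.016,'foot')
E
python3 go.py 0.5890 -0.3497 0.035 -15
```

```text
standard 0.91 [260. 175.  33.  57.]
lip 1115 [ 590.5 -349.7] [27.8 39.9] 76.1
foot 136 [ 602.8 -352.9] [34.7 18.4] 75.1
standard 0.59 [356. 116.  88.  75.]
lip 257 [ 634. -437.] [ 2.3 52.7] 76.7
foot 292 [ 636.1 -436.7] [24.3 63.1] 61.3
pos [ 0.5863 -0.3472  0.2006] yaw -14.88 t 10.1 shift [0.0086 0.0048 0.414 ] turn 0.0007 dist 0.166 q6 1.12 tilt [-7.0e-04  1.3e-03 -1.0e+00]
```

>>> play_rows([
  [60, [0.007, 0.004, 0.1], -0.002],
  [60, [0.007, 0.004, 0.2], -0.002],
  [60, [0.007, 0.004, 0.3], -0.002],
  [60, [0.007, 0.004, 0.38], -0.002],
  [60, [0.007, 0.004, 0.413], -0.002],
  [60, [0.007, 0.004, 0.413], -0.002],
  [60, [0.007, 0.004, 0.413], -0.002],
])

```text
time_s: 10.8
eef_pos: [0.5895, -0.3513, 0.0377]
eef_rot: [0.001, 0.992, -0.127, 0.001]
wrist_force: [0.5, 0.4, -0.1]
opening: 0.698
grasp_force: 0.0
```

>>> play_rows([
  [20, [0, 0, 0], 0],
  [20, [0, 0, 0], 0],
  [20, [0, 0, 0], 0],
  [20, [0, 0, 0], 0],
  [20, [0, 0, 0], 0],
  [20, [0, 0, 0], 0],
  [20, [0, 0, 0], 0],
  [20, [0, 0, 0], 0],
])

```text
time_s: 11.6
eef_pos: [0.5894, -0.352, 0.0381]
eef_rot: [0.001, 0.992, -0.127, 0.001]
wrist_force: [-0.1, 1.7, 6.5]
opening: 0.322
grasp_force: 62.0
```

>>> play_rows([
  [20, [0, 0, -0.03], 0],
  [20, [0, 0, -0.1], 0],
  [20, [0, 0, -0.2], 0],
  [20, [0, 0, -0.3], 0],
  [20, [0, 0, -0.4], 0],
  [20, [0, 0, -0.5], 0],
  [20, [0, 0, -0.5], 0],
  [20, [0, 0, -0.5], 0],
])

```text
time_s: 12.4
eef_pos: [0.5883, -0.3516, 0.2372]
eef_rot: [0.001, 0.992, -0.127, 0.001]
wrist_force: [-0.4, 0.4, -4.2]
opening: 0.319
grasp_force: 61.2
```

```bash
python3 go.py 0.5745 -0.0187 0.235 14
python3 - <<'E'
from m import *
for n in('wrist','side'):
  d=cam(n);P=pts(d)
  if n=='wrist': save(d,'w3.png')
  for r in masks_of(d,'standard')[:3]:
    q=P[r['mask']&(d['range_z']>0)];print(n,round(r['conf'],2),np.round(r['rect']),np.percentile(q,[2,50,98],axis=0).round(3).tolist())
    rect(q,.2,.4,'all')
E
```

```text
pos [ 0.5883 -0.3516  0.2372] yaw -14.62 t 12.4 shift [-0.2434 -0.7967  0.0042] turn -0.159 dist 0.333 q6 1.11 tilt [ 0.0015 -0.0015 -1.    ]
wrist 0.76 [339. 120.  72.  64.] [[0.605, -0.474, 0.013], [0.633, -0.445, 0.116], [0.659, -0.431, 0.118]]
all few 0
wrist 0.63 [258. 266.  72. 148.] [[0.573, -0.369, 0.207], [0.604, -0.354, 0.285], [0.611, -0.338, 0.287]]
all 8628 [ 590.5 -351.8] [35.9 40.5] 75.2
wrist 0.27 [  4. 210.   6.  14.] [[0.614, -0.05, 0.038], [0.622, -0.022, 0.055], [0.636, -0.005, 0.079]]
all few 0
side 0.76 [290. 107.  18.  32.] [[0.598, -0.468, 0.003], [0.625, -0.439, 0.058], [0.657, -0.426, 0.119]]
all few 2
side 0.64 [294.  89.  16.  27.] [[0.563, -0.358, 0.198], [0.572, -0.338, 0.227], [0.603, -0.329, 0.283]]
all 223 [ 581.5 -340.1] [49.3 30.8] 16.1
```

>>> play_rows([
  [20, [-0.012, -0.04, 0], -0.01],
  [20, [-0.037, -0.12, 0], -0.03],
  [20, [-0.067, -0.22, 0], -0.05],
  [20, [-0.098, -0.32, 0], -0.07],
  [20, [-0.128, -0.42, 0], -0.09],
  [20, [-0.16, -0.52, 0], -0.11],
  [20, [-0.19, -0.62, 0], -0.13],
  [20, [-0.22, -0.72, 0], -0.15],
  [20, [-0.238, -0.78, 0], -0.159],
  [20, [-0.245, -0.797, 0], -0.159],
])

```text
time_s: 13.6
eef_pos: [0.5726, -0.0142, 0.2351]
eef_rot: [-0.001, 0.992, 0.125, -0.001]
wrist_force: [-0.2, -0.0, -4.8]
opening: 0.322
grasp_force: 60.9
```

>>> play_rows([
  [20, [0, 0, 0], 0],
  [20, [0, 0, 0], 0],
])

```text
time_s: 13.8
eef_pos: [0.5736, -0.0186, 0.2356]
eef_rot: [0.0, 0.993, 0.122, -0.0]
wrist_force: [0.3, -0.0, -2.6]
opening: 0.32
grasp_force: 60.9
```

```bash
python3 go.py 0.5735 -0.0187 0.038 14
python3 - <<'E'
from m import *
d=cam('wrist');P=pts(d);q=P[d['range_z']>0].reshape(-1,3)
a=q[(abs(q[:,0]-.574)<.05)&(abs(q[:,1]+.018)<.03)]
rect(a,.278,.292,'stdtop')
for r in masks_of(d,'vase')[:2]: rect(P[r['mask']&(d['range_z']>0)],.084,.096,'lip')
E
```

```text
pos [ 0.5736 -0.0186  0.2356] yaw 14.0 t 13.8 shift [0.000e+00 1.000e-04 4.939e-01] turn -0.0 dist 0.198 q6 1.09 tilt [-6.e-04 -4.e-04 -1.e+00]
stdtop 7016 [575.4 -17.9] [41.1 61.7] 2.9
lip 923 [643.4  -1. ] [33.2 33.7] 14.0
```

>>> play_rows([
  [20, [0, 0, 0.08], 0],
  [20, [0, 0, 0.18], 0],
  [20, [0, 0, 0.28], 0],
  [20, [0, 0, 0.38], 0],
  [20, [0, 0, 0.45], 0],
  [20, [0, 0, 0.483], 0],
  [20, [0, 0, 0.493], 0],
  [20, [0, 0, 0.497], 0],
  [20, [0, 0, 0.499], 0],
  [20, [0, 0, 0.499], 0],
])

```text
time_s: 14.9
eef_pos: [0.5748, -0.0188, 0.038]
eef_rot: [0.001, 0.993, 0.122, 0.001]
wrist_force: [-4.4, -0.1, 3.3]
opening: 0.321
grasp_force: 62.0
```

>>> play_rows([
  [32, [0, 0, 0], 0],
  [38, [0, 0, 0], 0],
  [50, [0, 0, 0], 0],
  [60, [0, 0, 0], 0],
  [60, [0, 0, 0], 0],
  [60, [0, 0, 0], 0],
])

```text
time_s: 15.5
eef_pos: [0.5738, -0.0181, 0.0363]
eef_rot: [-0.0, 0.993, 0.122, 0.0]
wrist_force: [0.7, 0.3, 0.5]
opening: 0.703
grasp_force: 0.0
```

>>> play_rows([
  [60, [0, 0, -0.05], 0],
  [60, [0, 0, -0.12], 0],
  [60, [0, 0, -0.22], 0],
  [60, [0, 0, -0.34], 0],
  [60, [0, 0, -0.46], 0],
  [60, [0, 0, -0.5], 0],
  [60, [0, 0, -0.5], 0],
])

```text
time_s: 16.2
eef_pos: [0.5758, -0.0185, 0.2404]
eef_rot: [0.001, 0.993, 0.122, 0.003]
wrist_force: [0.4, 0.5, 0.1]
opening: 0.702
grasp_force: 0.0
```

```bash
python3 go.py 0.53 0.305 0.28 21
python3 - <<'E'
from m import *
d=cam('wrist');P=pts(d)
for l in ('vase','standard'):
   for r in masks_of(d,l)[:2]:
    q=P[r['mask']&(d['range_z']>0)];print(l,round(r['conf'],2),np.round(r['rect']))
    rect(q,.080,.096,'lip');rect(q,.006,.016,'foot')
E
```

```text
pos [ 0.5758 -0.0185  0.2404] yaw 14.02 t 16.2 shift [ 0.0854 -0.8121 -0.1013] turn -0.0388 dist 0.329 q6 1.09 tilt [ 0.0072 -0.0017 -1.    ]
vase 0.82 [257. 113.  52.  52.]
lip 879 [644.1  -1.2] [33.1 33.4] 13.3
foot few 0
vase 0.64 [201.   9.  55.  18.]
lip few 0
foot 125 [737.3  85.6] [11.3 54.5] 29.6
standard 0.88 [257. 172.  29.  50.]
lip 861 [575.3 -18.2] [39.7 27.7] 14.3
foot 112 [581.7 -15.9] [30.2 35. ] 14.3
```

>>> play_rows([
  [30, [0.02, -0.08, -0.03], -0.005],
  [30, [0.23, -0.83, -0.12], -0.039],
  [30, [0.23, -0.83, -0.12], -0.039],
  [30, [0.23, -0.83, -0.12], -0.039],
  [30, [0.23, -0.83, -0.12], -0.039],
  [30, [0.23, -0.83, -0.12], -0.039],
  [30, [0.23, -0.83, -0.12], -0.039],
  [30, [0.23, -0.83, -0.12], -0.039],
  [30, [0.23, -0.83, -0.12], -0.039],
  [30, [0.23, -0.83, -0.12], -0.039],
])

```text
time_s: 17.35
eef_pos: [0.5822, 0.3251, 0.2822]
eef_rot: [0.001, 0.983, 0.182, -0.002]
wrist_force: [0.8, 0.7, -0.5]
opening: 0.355
grasp_force: 0.0
```

```bash
cat > dial.py <<'E'
from m import *
import sys
d=cam('wrist');P=pts(d);print(get_obs()['eef_pos'].round(3))
yaw=np.radians(21.05);O=np.array([.6116,.3358,0]);C=np.array([[np.cos(yaw),-np.sin(yaw),0],[np.sin(yaw),np.cos(yaw),0],[0,0,1]])
L=(P-O)@C    # console frame
L=L-np.array([-.005,0,.085]);s,c=np.sin(np.radians(32)),np.cos(np.radians(32))
up=L[...,0]*c+L[...,2]*s; out=-L[...,0]*s+L[...,2]*c; rt=-L[...,1]
r=np.hypot(up,rt);ok=(d['range_z']>0)
pn=ok&(r>.03)&(r<.055)&(abs(out)<.008)
print('panel out',np.median(out[pn]))
bar=ok&(r<.04)&(out>.022)&(out<.042)
pu=np.stack([rt[bar],up[bar]],-1).astype(np.float32)*1000
print('bar',bar.sum(),cv2.minAreaRect(pu), 'out',np.percentile(out[bar],[5,50,95]).round(4))
im=d['image'].astype(int);w=bar&(im.min(-1)>130)
m,wv=np.mean(np.stack([rt[bar],up[bar]],-1),0),np.stack([rt[w],up[w]],-1)
if len(wv): print('white',len(wv),wv.mean(0).round(4),'angle',np.arctan2(wv.mean(0)[0],wv.mean(0)[1]))
print('bar centre',m.round(4))
# rectified panel view at out=.035
H=[];S=4
g=np.mgrid[-60:60:480j,-60:60:480j];K=np.array(d['intrinsics']);Wi=np.linalg.inv(d['W'])
def view(o):
    U=-g[0]/1000;Rr=g[1]/1000
    Lx=U*c-o*s-.005;Lz=U*s+o*c+.085
    W=np.stack([Lx,-Rr,Lz],-1)@C.T+O
    Q=W@Wi[:3,:3].T+Wi[:3,3];uv=Q@K.T
    return cv2.remap(d['image'][...,::-1].copy(),(uv[...,0]/uv[...,2]).astype(np.float32),(uv[...,1]/uv[...,2]).astype(np.float32),cv2.INTER_LINEAR)
cv2.imwrite('pics/'+sys.argv[1],cv2.resize(np.hstack([view(.035),view(0.)]),(800,400)))
E
python3 dial.py d1.png; python3 go.py 0.5 0.3 0.2 21
```

```text
[0.582 0.324 0.283]
panel out -0.0018511089722370623
bar 287 ((-1.749718189239502, -0.5209980010986328), (38.885780334472656, 13.591020584106445), 67.9548110961914) out [0.0259 0.0333 0.0345]
white 7 [0.0046 0.0135] angle 0.328611471576164
bar centre [-0.0028 -0.0003]
pos [0.5825 0.3245 0.2827] yaw 20.96 t 17.4 shift [-0.2139 -0.0167  0.2073] turn -0.0002 dist 0.119 q6 1.54 tilt [-0.0024 -0.0016 -1.    ]
```

View pics/d1.png

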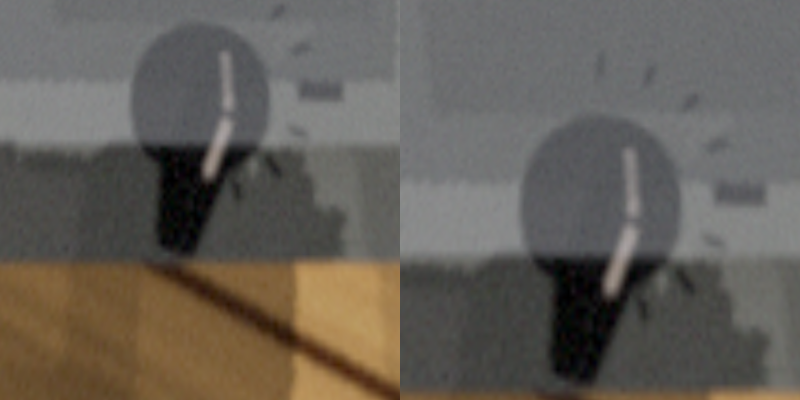

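Rectified dial view: the thick mark at (738,193) is to the right of the axis as expected. The bar's white line points to about 0.35 rad, so it needs about 1.25 rad clockwise. The tool can't tilt, so I'll sweep the lower tail end leftwards with shut fingers, then square the bar with two fingertips.

```bash
python3 go.py 0.5795 0.2967 0.14 21; python3 go.py 0.5795 0.2967 0.092 21
```

```text
pos [0.5825 0.3245 0.2827] yaw 20.96 t 17.4 shift [-0.0308  0.062   0.3568] turn -0.0002 dist 0.145 q6 1.54 tilt [-0.0024 -0.0016 -1.    ]
pos [0.5825 0.3245 0.2827] yaw 20.96 t 17.4 shift [-0.0304  0.0619  0.4768] turn -0.0002 dist 0.193 q6 1.54 tilt [-0.0024 -0.0016 -1.    ]
```

>>> play_rows([
  [0, [-0.031, 0.062, 0.0], 0],
  [0, [-0.031, 0.062, 0.1], 0],
  [0, [-0.031, 0.062, 0.2], 0],
  [0, [-0.031, 0.062, 0.3], 0],
  [0, [-0.031, 0.062, 0.357], 0],
  [0, [-0.031, 0.062, 0.4], 0],
  [0, [-0.031, 0.062, 0.45], 0],
  [0, [-0.031, 0.062, 0.477], 0],
  [0, [-0.031, 0.062, 0.477], 0],
])

```text
time_s: 18.3
eef_pos: [0.5793, 0.2975, 0.0921]
eef_rot: [0.0, 0.983, 0.182, -0.001]
wrist_force: [0.2, 0.1, 0.6]
opening: -0.003
grasp_force: 0.0
```

```bash
python3 go.py 0.5651 0.3340 0.092 21
```

```text
pos [0.5793 0.2975 0.0921] yaw 20.96 t 18.3 shift [-0.0005 -0.098   0.0002] turn -0.0002 dist 0.039 q6 1.5 tilt [-2.6e-03 -9.0e-04 -1.0e+00]
```

Sweep left (tool −y), slowly.

>>> play_rows([
  [0, [0, -0.02, 0], 0],
  [0, [0, -0.03, 0], 0],
  [0, [0, -0.04, 0], 0],
  [0, [0, -0.05, 0], 0],
  [0, [0, -0.06, 0], 0],
  [0, [0, -0.07, 0], 0],
])

```text
time_s: 18.9
eef_pos: [0.5696, 0.3251, 0.0937]
eef_rot: [0.0, 0.983, 0.183, -0.0]
wrist_force: [-1.2, -3.0, 1.2]
opening: 0.001
grasp_force: 1.6
```

>>> play_rows([
  [0, [0, -0.01, 0], 0],
  [0, [0, -0.02, 0], 0],
  [0, [0, -0.03, 0], 0],
  [0, [0, -0.03, 0], 0],
])

```text
time_s: 19.3
eef_pos: [0.5649, 0.337, 0.0933]
eef_rot: [-0.0, 0.983, 0.183, -0.0]
wrist_force: [-2.4, -0.4, 0.0]
opening: 0.002
grasp_force: 1.0
```

```bash
python3 go.py 0.5651 0.3340 0.092 21; sed -i 's/^print(.panel out.*$//' dial.py; python3 dial.py d2.png
```

```text
pos [0.5649 0.337  0.0933] yaw 21.07 t 19.3 shift [-0.0023  0.0071  0.0032] turn 0.0004 dist 0.003 q6 1.56 tilt [-8.e-04  6.e-04 -1.e+00]
[0.565 0.337 0.093]Traceback (most recent call last):
  File "dial.py", line 13, in <module>
    print('bar',bar.sum(),cv2.minAreaRect(pu), 'out',np.percentile(out[bar],[5,50,95]).round(4))
                                                     ~~~~~~~~~~~~~^^^^^^^^^^^^^^^^^^^^
    return _quantile_unchecked(
        a, q, axis, out, overwrite_input, method, keepdims, weights)
    return _ureduce(a,
                    func=_quantile_ureduce_func,
    ...<5 lines>...
                    overwrite_input=overwrite_input,
                    method=method)
    r = func(a, **kwargs)
    result = _quantile(arr,
                       quantiles=q,
    ...<2 lines>...
                       out=out,
                       weights=wgt)
    slices_having_nans = np.isnan(arr[-1, ...])
                                  ~~~^^^^^^^^^
IndexError: index -1 is out of bounds for axis 0 with size 0
```

```bash
python3 go.py 0.5556 0.3142 0.095 19.6;python3 go.py 0.5724 0.3207 0.095 19.6
```

```text
pos [0.565  0.3368 0.0933] yaw 21.07 t 19.35 shift [-0.0423  0.0442 -0.0043] turn 0.0081 dist 0.025 q6 1.56 tilt [-8.e-04  6.e-04 -1.e+00]
pos [0.565  0.3368 0.0933] yaw 21.07 t 19.35 shift [ 0.0027  0.0442 -0.0043] turn 0.0081 dist 0.018 q6 1.56 tilt [-8.e-04  6.e-04 -1.e+00]
```

>>> play_rows([
  [0, [-0.042, 0, -0.004], 0],
  [0, [-0.042, 0.044, -0.004], 0.008],
  [22, [-0.042, 0.044, -0.004], 0.008],
  [22, [-0.042, 0.044, -0.004], 0.008],
  [22, [-0.042, 0.044, -0.004], 0.008],
  [22, [-0.042, 0.044, -0.004], 0.008],
])

```text
time_s: 19.95
eef_pos: [0.5565, 0.3139, 0.0951]
eef_rot: [-0.0, 0.985, 0.17, 0.0]
wrist_force: [-0.5, 0.3, 0.4]
opening: 0.255
grasp_force: 0.0
```

>>> play_rows([
  [22, [0.015, 0, 0], 0],
  [22, [0.025, 0, 0], 0],
  [22, [0.032, 0, 0], 0],
  [22, [0.038, 0, 0], 0],
  [22, [0.042, 0, 0], 0],
  [22, [0.042, 0, 0], 0],
])

```text
time_s: 20.55
eef_pos: [0.5719, 0.3193, 0.0949]
eef_rot: [0.0, 0.985, 0.17, -0.0]
wrist_force: [-0.6, 0.2, 0.1]
opening: 0.256
grasp_force: 0.3
```

>>> play_rows([
  [22, [0.003, 0, 0], 0],
  [22, [0.005, 0, 0], 0],
  [22, [0.005, 0, 0], 0],
])

```text
time_s: 20.85
eef_pos: [0.5726, 0.3197, 0.0948]
eef_rot: [0.0, 0.985, 0.17, -0.002]
wrist_force: [-6.1, -0.9, 2.1]
opening: 0.258
grasp_force: 2.7
```

>>> play_rows([
  [22, [0.003, 0, 0], 0],
  [22, [0.005, 0, 0], 0],
  [22, [0.005, 0, 0], 0],
])

```text
time_s: 21.15
eef_pos: [0.5738, 0.3206, 0.0949]
eef_rot: [0.0, 0.985, 0.17, -0.002]
wrist_force: [-8.1, -0.4, 4.5]
opening: 0.258
grasp_force: 3.9
```

>>> play_rows([
  [22, [0.002, 0, 0], 0],
  [22, [0.004, 0, 0], 0],
  [22, [0.004, 0, 0], 0],
])

```text
time_s: 21.45
eef_pos: [0.5749, 0.3213, 0.095]
eef_rot: [-0.0, 0.985, 0.171, -0.003]
wrist_force: [-9.8, -0.3, 6.1]
opening: 0.255
grasp_force: 4.7
```

>>> play_rows([
  [22, [-0.06, 0, 0], 0],
  [22, [-0.06, 0, -0.1], 0],
  [22, [-0.06, 0, -0.22], 0],
  [22, [-0.06, 0, -0.34], 0],
  [22, [0.02, 0, -0.47], 0],
  [22, [0.02, 0, -0.47], 0],
  [22, [0.02, 0, -0.47], 0],
])

```text
time_s: 22.15
eef_pos: [0.587, 0.3242, 0.286]
eef_rot: [-0.0, 0.985, 0.17, 0.003]
wrist_force: [0.4, -0.7, -0.2]
opening: 0.26
grasp_force: 0.0
```

```bash
python3 dial.py d3.png; python3 go.py 0.5556 0.3142 0.095 19.6
```

```text
[0.585 0.324 0.283]
bar 414 ((0.3893470764160156, 2.8828349113464355), (45.480712890625, 14.087456703186035), 7.35266637802124) out [0.0272 0.0331 0.0344]
white 11 [0.0175 0.0046] angle 1.3132184790695396
bar centre [-0.0011  0.0049]
pos [0.5853 0.3238 0.2832] yaw 19.58 t 22.2 shift [-0.0785 -0.0024  0.4704] turn -0.0001 dist 0.191 q6 1.56 tilt [ 1.e-03  3.e-04 -1.e+00]
```

View pics/d3.png

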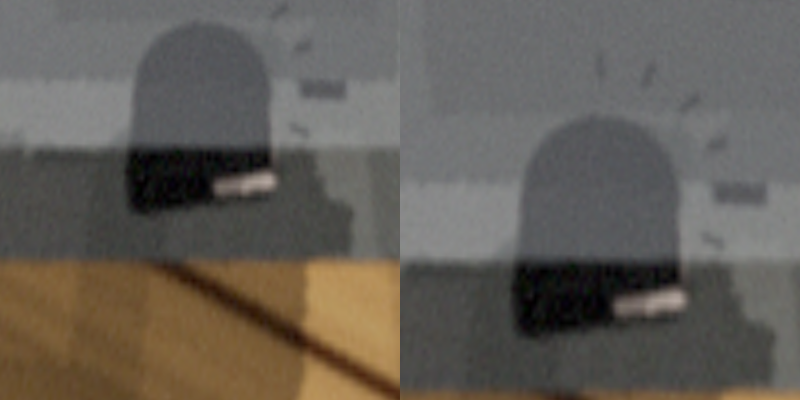

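Bar bottom edge runs (130,212)→(275,192): about 1.43 rad, so it needs about 0.16 rad more. Going back and pushing roughly 3 mm further.

>>> play_rows([
  [22, [-0.08, 0, 0.05], 0],
  [22, [-0.08, 0, 0.17], 0],
  [22, [-0.08, 0, 0.29], 0],
  [22, [-0.08, 0, 0.4], 0],
  [22, [-0.08, 0, 0.47], 0],
  [22, [-0.04, 0, 0.47], 0],
  [22, [-0.025, 0, 0.47], 0],
  [22, [-0.018, 0, 0.47], 0],
  [22, [-0.0155, 0, 0.47], 0],
  [22, [-0.0155, 0, 0.47], 0],
])

```text
time_s: 23.2
eef_pos: [0.5767, 0.3214, 0.0939]
eef_rot: [0.0, 0.985, 0.17, -0.002]
wrist_force: [-5.2, -1.0, -3.7]
opening: 0.256
grasp_force: 2.3
```

>>> play_rows([
  [22, [0.002, 0, 0], 0],
  [22, [0.003, 0, 0], 0],
  [22, [0.003, 0, 0], 0],
])

```text
time_s: 23.5
eef_pos: [0.5769, 0.3215, 0.0939]
eef_rot: [0.0, 0.985, 0.17, -0.003]
wrist_force: [-8.5, -1.6, -0.9]
opening: 0.256
grasp_force: 4.2
```

>>> play_rows([
  [22, [0.002, 0, 0], 0],
  [22, [0.004, 0, 0], 0],
  [22, [0.004, 0, 0], 0],
])

```text
time_s: 23.8
eef_pos: [0.577, 0.3216, 0.0937]
eef_rot: [0.001, 0.985, 0.171, -0.005]
wrist_force: [-13.6, -4.3, 2.0]
opening: 0.26
grasp_force: 7.0
```

>>> play_rows([
  [22, [-0.07, 0, 0], 0],
  [22, [-0.07, 0, -0.1], 0],
  [22, [-0.07, 0, -0.22], 0],
  [22, [-0.07, 0, -0.34], 0],
  [22, [0.01, 0, -0.47], 0],
  [22, [0.01, 0, -0.47], 0],
  [22, [0.01, 0, -0.47], 0],
])

```text
time_s: 24.5
eef_pos: [0.5874, 0.3244, 0.2868]
eef_rot: [-0.0, 0.985, 0.17, 0.003]
wrist_force: [-0.4, 0.2, 0.3]
opening: 0.258
grasp_force: 0.0
```

```bash
python3 dial.py d4.png
```

```text
[0.586 0.324 0.284]
bar 402 ((-0.04485511779785156, 3.423570156097412), (45.82578659057617, 14.684792518615723), 0.8731827735900879) out [0.0285 0.0331 0.0346]
white 1 [0.0213 0.0021] angle 1.47483016553866
bar centre [0.0004 0.0052]
```

View pics/d4.png

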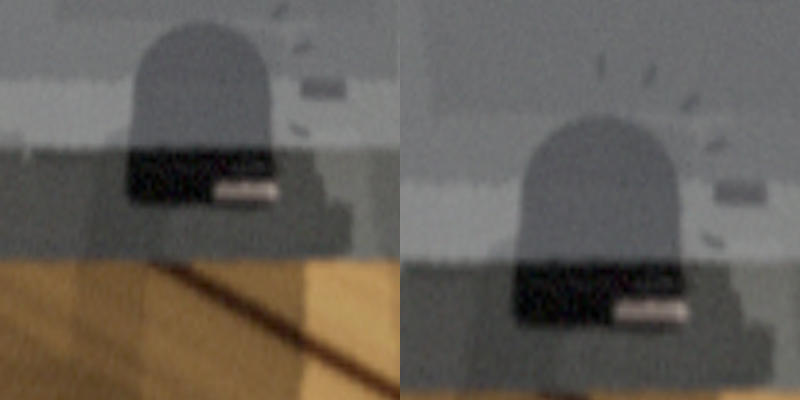

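```bash
cat >> dial.py <<'E'
from scipy.ndimage import map_coordinates
A=view(.035).astype(float).mean(-1)  # 480px=120mm -> 4px/mm
# lower bar edge: strongest dark->bright step per column
cols=np.arange(165,250);e=[]
for cc in cols:
    g1=np.gradient(cv2.GaussianBlur(A,(5,5),0)[200:270,cc]);k=int(np.argmax(g1));k=min(max(k,1),68)
    a,b,c3=g1[k-1:k+2];e.append(200+k+.5*(a-c3)/(a-2*b+c3))
e=np.array(e);p=np.polyfit(cols,e,1);keep=abs(e-np.polyval(p,cols))<2;p=np.polyfit(cols[keep],e[keep],1)
print('bar edge slope',p[0],'theta',np.pi/2+np.arctan(p[0]),keep.sum(),e[::12].round(1))
B=cv2.GaussianBlur(view(0.).astype(np.float32).mean(-1),(3,3),0)[200:265,360:460]
bg=np.median(B);w=np.clip(bg-12-B,0,None);w[:, :5]=0
n,lab,st,ce=cv2.connectedComponentsWithStats((w>0).astype(np.uint8));i=1+np.argmax(st[1:,4])
yy,xx=np.nonzero(lab==i);mx,my=xx.mean()+360-240,240-(yy.mean()+200)
print('mark',st[i],'centre mm',mx/4,my/4,'theta',np.arctan2(mx,my),'long axis',np.pi/2+np.arctan(np.polyfit(xx,yy,1)[0]),cv2.minAreaRect(np.stack([xx,yy],-1).astype(np.float32)))
E
python3 dial.py d5.png
```

```text
[0.585 0.324 0.282]
bar 428 ((0.5882968902587891, 3.58150577545166), (14.643607139587402, 46.29505157470703), 87.70578002929688) out [0.0285 0.0331 0.0344]
white 4 [0.0183 0.0029] angle 1.4114876989686078
bar centre [0.0003 0.0048]
bar edge slope 0.022020278898718573 theta 1.592813047571372 62 [244.5 244.4 245.6 245.8 245.9 245.4 239.8 240.3]
mark [  19   17   58   27 1328] centre mm 41.710278614457835 2.309676204819276 theta 1.5154785517120766 long axis 1.603045043374378 ((47.5, 30.0), (26.0, 57.0), 90.0)
```

```bash
cat > avg.py <<'E'
from m import *
yaw=np.radians(21.05);O=np.array([.6116,.3358,0]);C=R.from_euler('z',yaw).as_matrix();s,c=np.sin(np.radians(32)),np.cos(np.radians(32))
D=[cam('wrist') for _ in range(10)]
o=D[5];im=np.mean([d['image'].astype(float) for d in D],0).astype(np.float32)
W=np.median([d['W'] for d in D],0);W[:3,:3]=R.from_matrix([d['W'][:3,:3] for d in D]).mean().as_matrix()
g=np.mgrid[-60:60:961j,-60:60:961j];K=np.array(o['intrinsics']);Wi=np.linalg.inv(W)
def view(h):
    U=-g[0]/1000;Rr=g[1]/1000
    Q=(np.stack([U*c-h*s-.005,-Rr,U*s+h*c+.085],-1)@C.T+O)@Wi[:3,:3].T+Wi[:3,3];uv=(Q@K.T).astype(np.float32)
    return cv2.remap(im,uv[...,0]/uv[...,2],uv[...,1]/uv[...,2],cv2.INTER_CUBIC)
A=cv2.GaussianBlur(view(.035).mean(-1),(0,0),3)   # 8 px/mm
def edge(c0,c1,r0,r1,sg):
    X=np.arange(c0,c1);Y=r0+np.argmax(sg*np.gradient(A[r0:r1],axis=0)[:,c0:c1],0)
    for _ in range(3):
        p=np.polyfit(X,Y,1);k=abs(Y-np.polyval(p,X))<3;X,Y=X[k],Y[k]
    return np.pi/2+np.arctan(p[0]),len(X),Y[::40]
print('low edge',edge(325,650,430,540,1))
print('low edge black',edge(325,500,430,540,1))
b=view(.035);wm=(b.min(-1)>120)&(g[1]>0)&(g[0]>-12)&(g[0]<5);yy,xx=np.nonzero(wm)
if len(xx): print('white',len(xx),np.pi/2+np.arctan(np.polyfit(xx,yy,1)[0]))
v=view(0).mean(-1)[400:530,720:920];A2=cv2.GaussianBlur(v,(0,0),3);G=np.gradient(A2,axis=0)
for sg in(1,-1):
    X=np.arange(50,130);Y=np.argmax(sg*G[:,50:130],0)
    for _ in range(3):
        p=np.polyfit(X,Y,1);k=abs(Y-np.polyval(p,X))<3;X,Y=X[k],Y[k]
    print('mark edge',np.pi/2+np.arctan(p[0]),len(X),Y.mean()+400-480)
cv2.imwrite('pics/avg.png',np.hstack([view(.035),view(0)])[280:700,::1][:, :].astype(np.uint8)[:, 240:1922][:, ::2][::2])
cv2.imwrite('pics/avg.png',cv2.resize(np.hstack([view(.035)[360:560,280:720],view(0)[380:540,520:960].repeat(1,0)[:160]] if 0 else [view(.035)[340:580,280:960]]).astype(np.uint8),None,fx=1.15,fy=1.15))
E
python3 avg.py
```

```text
low edge (np.float64(1.362667953970372), 58, array([489, 440]))
low edge black (np.float64(1.59658997803388), 175, array([485, 489, 488, 489, 490]))
mark edge 1.613421687874709 80 11.262499999999989
mark edge 1.6170712847267164 80 -40.4375
```

View pics/avg.png

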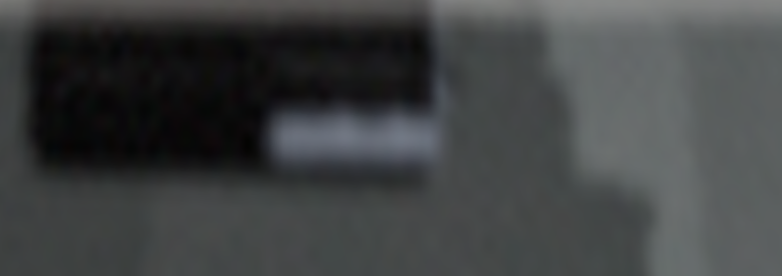

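The averaged view shows the bar's lower edge running (40,168)→(430,180). That is about 1.60 rad, parallel to the thick mark, which measures 1.61. A last check of the glass, then hand in.

Run:
```python
from m import *
d=cam('top');P=pts(d);q=P[d['range_z']>0].reshape(-1,3)
f=lambda x,y,r:q[(abs(q[:,0]-x)<r)&(abs(q[:,1]-y)<r)]
rect(f(.643,-.0015,.03),.084,.096,'vase lip');rect(f(.575,-.018,.032),.08,.095,'std top')
print(hand_in())
```

```text
vase lip 111 [642.3  -1.6] [32.2 32.6] 17.4
std top 132 [572.9 -18.9] [40.  27.4] 13.9
the job is handed in; nothing more can be done
None
```

I handed the job in at about 25 s on the robot's clock: the vase and the standard stand upright midway between lamp and filter, about 71 mm between centres, and the dial reads about 1.58–1.60 rad; no verdict came back.

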